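# Stop the tube mixer and hold its long tube upright

### The job

The tube mixer's run is over: push its mushroom stop button fully down and let it spring up, then twist the button's head clockwise (seen from above) as far as it goes to reset it. Then draw the longest of the three tubes out of its slanting pocket, turn it upright with its cap on top, and finish while still holding it like that in the gripper, still, with its foot at least 18 cm above the bench and touching nothing else. Leave the other two tubes and the rest of the bench things where they are.

Things in the scene. Friction and masses are not known exactly. Their poses are not given: they have to be found in the camera images.
- mixer: Tube mixer, fixed to the bench: a low white console 240 x 300 x 60 mm (x, y, z) with an aluminium block on top, three slanting pockets in a row along y. The block leans towards the mixer's -x (the robot's side); its end cheeks reach about 145 mm above the bench. Origin: centre of the underside, z up.
- pocket_mid (a point): Centre of the middle pocket's mouth, 119 mm above the bench, axes as the mixer's; the other mouths are 80 mm off along its +y and -y. Pockets are square, 31 x 31 mm, 55 mm deep, all leaning alike 0.70 rad from vertical: outwards is (-0.644, 0, 0.765) in these axes. Pocket floors are 76 mm above the bench.
- long_tube: The longest tube, 150 mm: white plastic, 29 mm in diameter, foot narrowing to 25 mm over the lowest 8 mm, grey cap 34 mm in diameter over the top 18 mm; 56 to 112 g. Loose (1 mm all round, so it leans up to 0.05 rad more) in any one of the three pockets, 55 mm deep, so 95 mm stick out. Origin: centre of its foot; z along its axis to the cap.
- short_tube_a: One of two alike shorter tubes, 105 mm long, otherwise like the long one (29 mm body, 34 mm cap over the top 18 mm), loose in another pocket, 50 mm sticking out. Origin: centre of its foot, z along its axis to the cap.
- short_tube_b: The second of the two shorter tubes; see short_tube_a.
- stop: The mixer's stop station, fixed to the bench: a grey metal box 80 x 80 x 60 mm that carries the mushroom button in the middle of its top, to the left or right of the mixer. Origin: centre of its underside, z up. A steel collar 34 mm wide rises 8 mm above the box.
- stop_top (a point): Centre of the top of the mushroom head, 102 mm above the bench when up. The red plastic head is round, 40 mm in diameter and 24 mm high; its straight side runs from 6 to 20 mm below this point, and there is 18 mm of free height between head and box. It can be pinched across its diameter from above at any yaw.
- stop_press (a joint): How far the mushroom head is pressed straight down, m: 0 up, 0.006 fully down. A spring pushes it back up when let go; fully down takes about 5 N.
- stop_turn (a joint): Turn of the mushroom head about its vertical axis, rad, growing clockwise seen from above; starts between 0 and 0.25, hard stop at 1.2. It stays where it is left; light friction (0.05 N m).
- counter: Grey cell-counter keypad 100 x 120 x 50 mm, fixed on the bench on the other side of the mixer from the stop. Origin: centre of its underside.
- slide_box: Blue slide box 92 x 162 x 33 mm, loose on the bench. Origin: centre of its underside.
- bottle: White bottle 68 mm in diameter, 150 mm tall, loose. Origin: centre of its underside.
- jar: Amber jar 60 mm in diameter, 90 mm tall, loose, beside the mixer's far end. Origin: centre of its underside.
- beaker: Glass beaker 72 mm in diameter, 95 mm tall, loose, beside the mixer's far end. Origin: centre of its underside.
- dish: Closed glass dish 94 mm in diameter, 16 mm tall, loose, at the front left of the mixer. Origin: centre of its underside.
Not all that is in view belongs to the job. Several things have the shape of the dish; the one meant has the colours described above. What is shaped like the short_tube_b but brown is not meant.

How it is judged (in metres and radians):
On the way, in this order (a step that is already met when the one before it is completed fails the run):
1. the mushroom button is pressed fully down (value of joint stop_press above 0.005 m and value of joint stop_turn below 0.6 rad), for 0.1 s.
2. the button has sprung up and its head is turned clockwise to its stop (value of joint stop_press below 0.0025 m and value of joint stop_turn above 0.95 rad), for 0.2 s.
3. the long tube is held by the fingers, drawn clear of its pocket (height (world z) of long_tube above 0.135 m and contact force between the fingers and long_tube above 1 N), for 0.2 s.
At the end, for the whole second after the job is handed in: The long tube is held still in the fingers, cap up, within 10 degrees of upright, foot over 170 mm above the bench, touching nothing else; the button is up (within 2.5 mm), its head turned past 0.95 rad; the other loose things are within 20 mm of where they began (all of step 2 and height (world z) of long_tube above 0.17 m and angle between long_tube's own z axis and vertical below 0.175 rad and contact force between the fingers and long_tube above 1 N and linear speed of long_tube below 0.03 m/s and angular speed of long_tube below 0.25 rad/s and contact force between long_tube and mixer below 0.2 N and contact force between long_tube and stop below 0.2 N and contact force between long_tube and counter below 0.2 N and contact force between long_tube and short_tube_a below 0.2 N and contact force between long_tube and short_tube_b below 0.2 N and contact force between long_tube and slide_box below 0.2 N and contact force between long_tube and bottle below 0.2 N and contact force between long_tube and jar below 0.2 N and contact force between long_tube and beaker below 0.2 N and contact force between long_tube and dish below 0.2 N and distance of each of short_tube_a, short_tube_b, slide_box, bottle, jar, beaker, dish from where it was at the start of the episode below 0.02 m); the arm keeps its last pose, push and grip.
It fails at once if a short tube or another loose thing on the bench is moved by more than 25 mm (distance of any of short_tube_a, short_tube_b, slide_box, bottle, jar, beaker, dish from where it was at the start of the episode above 0.025 m).
It also fails if it takes over 64 s, if anything falls off the work surface, if the arm or the gripper's body presses on something with over 40 N, if the wrist force passes 120 N, or if a joint passes its speed limit or range.

### The arm

A 6-joint arm with a two-finger parallel gripper is mounted at the origin on the work surface. World frame = base frame: x ahead of the robot, y to its left, z up, the work surface at z = 0. Lengths are in mm, angles in rad, forces in N, time in s.
With the tool pointing down it reaches from about 400 to 925 mm from the base axis. Payload 12.5 kg.
Tool frame: the origin (TCP) lies midway between the tips of the shut fingers; the grasp point (between the pads) lies 19 mm behind it; z points along the fingers, y is the line along which they close (so a half turn about z gives the same grasp; the last joint's range is limited). The gripper opens to 95 mm and grips with 3 to 60 N. Pads are 20 mm wide; open, the fingers measure 119 mm over their backs; the gripper's body (75 mm by 180 mm) begins 59 mm behind the grasp point.
Start: joints at [-1.349, 0.491, 1.559, -0, 1.092, -0.106], TCP at [201.249, -591.731, 214.661] pointing down, gripper open.
Joint ranges: [-3.1, 3.1], [-0.84, 2.19], [0.05, 2.79], [-1.13, 4.28], [0.06, 2.93], [-2.69, 2.69]. Speed limits (rad/s): [2.22, 2.22, 2.79, 3.14, 3.14, 3.14].

### API

Orientations are given as [roll, pitch, yaw] about the fixed x, y, z axes, in that order (R = Rz(yaw) Ry(pitch) Rx(roll)).
In Python, from cell import env gives the robot as it stands.
- The arm moves only by the shell command python3 -m inch 'ROWS'. ROWS is JSON, a list of rows, each a list of 7 numbers: the turn, a rotation vector about the tool's x, y, z in rad, then the shift along the tool's x, y, z in cm, then the closure, from -1 (fully open) to 1 (shut). A call has 1 to 20 rows; each row shifts and turns the commanded pose from where the row before left it, along the tool's axes as they then stand; what a row does not reach is not made up. A row lasts 1/8 s, in which the tool goes at most 62.5 mm and 10.7 degrees, less where a joint would pass 70% of its speed; a pose out of reach is approached as far as the arm can. A call with a gripper value outside its range is refused whole. The fingers move at their own pace and stop on an object; the grip force is fixed at half the most. Time passes only in rows, so rows that do not move let the fingers close. It gives the time, the measured TCP pose, the force, the opening and the grip force at its end, in the units of the state.
- env.state(): the state, without advancing time (a new reading comes with each control period).
- env.read_camera(name): name is "scene" or "top"; returns a dict with "img" (384x512x3 uint8, red, green, blue), "depth" (384x512 float32, mm along the optical axis (not along the pixel's ray), 0 where there is no reading), "fx", "fy", "cx", "cy" (pixels), "position" and "orientation" of the camera in the world. Camera axes: x right, y down, z forward; pixel columns grow to the right and rows downward; lengths in mm; the calibration is good to about 2 mm. A picture is of the moment at which its call begins.
- env.job_done(): hands the job in; it is judged then, once.
Trained networks look in a picture, given as the dict that the camera call returned (one of the last four; its "shot" number tells which), for a name from the list of things; names that differ only in an ending like _2 or _b are one class to them, and where a whole thing is asked for, a point or a joint stands for the part that bears it (a point fixed in the world has none). Each returns a list of dicts, best first, with "score" (0 to 1); they miss things now and then, are a little off and sometimes report something else, mostly with a low value. They report only what shows in the picture. A call takes as long as a camera call. They do not tell look-alikes from the thing itself.
- env.find_in(picture, target): "centre" ([x, y, z] in mm, in the coordinates of the camera as it stood for that picture, good to about 4 mm: the middle of the surface that is visible of it).
- env.trace(picture, target): "mask" (384x512 bool, what is visible of it).
The state is a dict: "t": time; "joints": joint angles; "qvel": joint speeds; "tau": joint torques, N m; "eef_pos": TCP position; "tcp_rot": TCP orientation; "ft_force": force on the tool from outside, world axes, zero at the start; "moment": the same for the moment, N m; "opening": opening from 0.0 (shut) to 1.0 (fully open); "grip_force": force on a finger pad.
Only numpy, scipy, OpenCV 4.12 (cv2) and the standard library are available. Lean on these libraries where they do the work, as an engineer would, in place of code of your own. Each camera call takes 0.05 s, during which the arm holds its last target. There are 200 camera calls.

## Working session

There is one attempt and no reset: what is moved stays moved. The work goes in short steps, Python scripts to look and compute and a shell command to move; the robot and the scene stay as the last step left them, time stands still between calls to the robot, and variables do not carry over. Pictures are saved under pics/ and viewed, at most 10 in all, crops included, and the job is handed in when it is done.

```bash
mkdir -p pics; ls; cat > h.py <<'E'
import numpy as np, cv2
from scipy.spatial.transform import Rotation as R
from cell import env
def cam(n):
    p=env.read_camera(n); return p
def rot(p):
    o=np.array(p["orientation"],float)
    return o if o.shape==(3,3) else (R.from_euler('xyz',o) if o.size==3 else R.from_quat(o)).as_matrix()
def w(p,c): return rot(p)@np.array(c)+np.array(p["position"])
def cloud(p):
    d=p["depth"].astype(float); v,u=np.indices(d.shape)
    c=np.stack([(u-p["cx"])/p["fx"]*d,(v-p["cy"])/p["fy"]*d,d],-1)
    return c@rot(p).T+np.array(p["position"])
E
python3 - <<'E'
from h import *
ims=[]
for n in ("scene","top"):
    p=cam(n); ims.append(p["img"]); print(n,p["position"],p["orientation"])
    cv2.imwrite(f"pics/{n}0.png",cv2.resize(p["img"][:,:,::-1],(800,600),interpolation=cv2.INTER_CUBIC))
    for t in ("mixer","pocket_mid","long_tube","short_tube_a","stop","stop_top","counter","bottle","jar","beaker","dish","slide_box"):
        try: print(t,[(round(r["score"],2),np.round(w(p,r["centre"])).tolist()) for r in env.find_in(p,t)[:4]])
        except Exception as e: print(t,e)
print(env.state())
E
```

```text
pics
scene [1134.72483142 -195.73991708 1209.02758506] [-2.62070907  0.01227553  1.24363812]
mixer [(0.69, [575.0, -11.0, 62.0])]
pocket_mid [(0.86, [576.0, -6.0, 64.0])]
long_tube [(0.68, [485.0, 78.0, 164.0])]
short_tube_a [(0.74, [749.0, -36.0, 27.0]), (0.67, [509.0, 3.0, 150.0]), (0.58, [521.0, -78.0, 148.0])]
stop [(0.86, [486.0, -312.0, 63.0])]
stop_top [(0.65, [472.0, -319.0, 99.0]), (0.48, [622.0, -478.0, 32.0])]
counter [(0.78, [488.0, 336.0, 47.0]), (0.55, [623.0, -482.0, 34.0])]
bottle [(0.8, [639.0, 409.0, 93.0])]
jar [(0.83, [761.0, 251.0, 83.0])]
beaker [(0.93, [731.0, -253.0, 52.0]), (0.53, [574.0, -9.0, 67.0])]
dish [(0.95, [312.0, 216.0, 15.0]), (0.88, [308.0, 386.0, 15.0]), (0.3, [575.0, -7.0, 66.0])]
slide_box [(0.8, [625.0, -480.0, 35.0]), (0.71, [574.0, -9.0, 65.0])]
top [3.54398278e+02 8.51769758e-01 1.30835529e+03] [-2.99593694 -0.02402089 -1.5824267 ]
mixer [(0.6, [523.0, 9.0, 57.0]), (0.23, [462.0, -304.0, 60.0])]
pocket_mid [(0.91, [522.0, 5.0, 62.0]), (0.58, [738.0, 258.0, 87.0])]
long_tube [(0.79, [476.0, 85.0, 178.0]), (0.65, [737.0, 258.0, 87.0]), (0.63,
[... 575 characters left out ...]
0, 31.0])]
{'t': 1.3, 'joints': array([-1.34862628e+00,  4.90883785e-01,  1.55891229e+00,  2.94909286e-05,
        1.09167219e+00, -1.05595248e-01]), 'qvel': array([ 7.91657961e-04,  3.92535175e-05,  2.05478813e-04, -2.27474601e-04,
        8.55378589e-04, -1.19798533e-03]), 'tau': array([-3.20647598e-05, -6.12474203e+01, -2.58431107e+01,  6.93167467e-02,
        4.45817190e-02, -1.53100530e-05]), 'eef_pos': array([ 201.24043497, -591.73593633,  214.66678347]), 'tcp_rot': array([ 3.14146620e+00, -1.29154747e-05,  3.27751700e-01]), 'ft_force': array([0.39281091, 0.64500262, 1.00143221]), 'moment': array([-0.01020146,  0.00980007,  0.00312544]), 'grip_force': 0.0, 'opening': 0.999242163830953}
```

View pics/scene0.png

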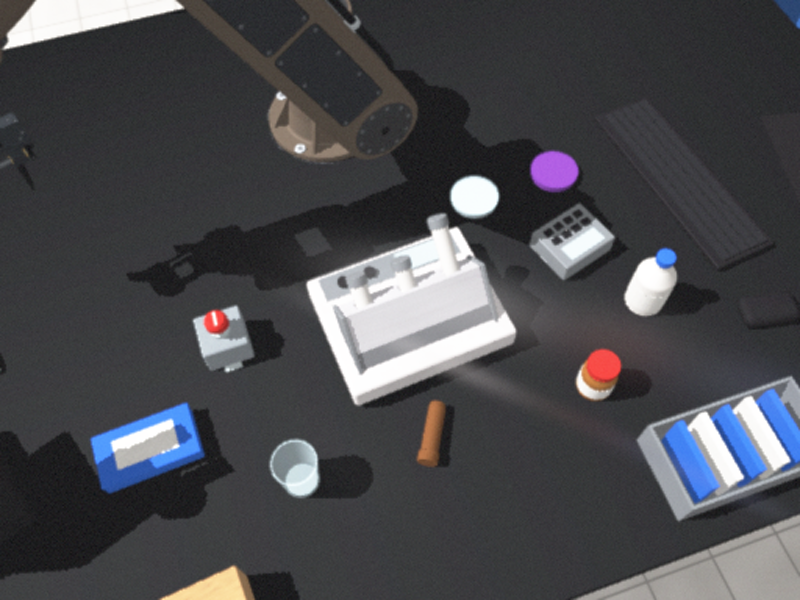

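View pics/top0.png

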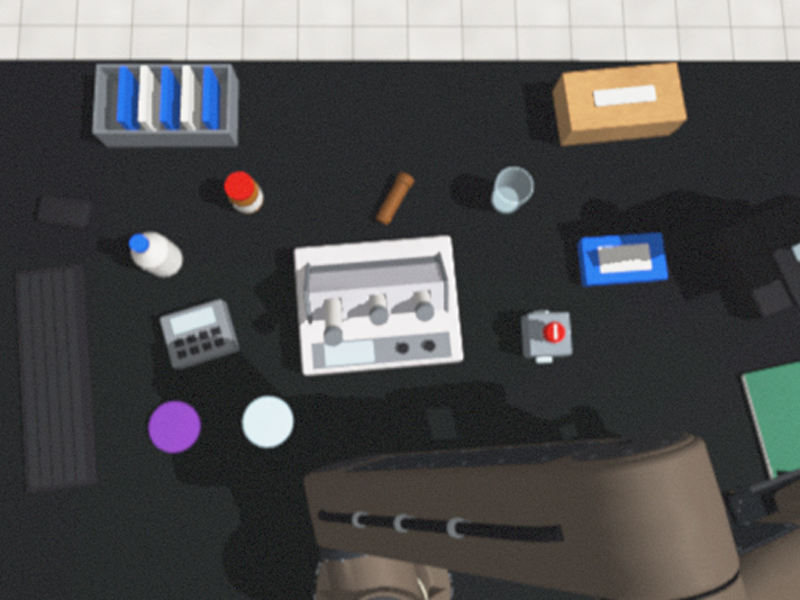

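```bash
python3 - <<'E'
from h import *
for n in ("scene","top"):
    p=cam(n); P=cloud(p); I=p["img"].astype(int)
    hsv=cv2.cvtColor(p["img"],cv2.COLOR_RGB2HSV)
    red=((hsv[...,0]<8)|(hsv[...,0]>172))&(hsv[...,1]>130)&(P[...,2]>92)&(P[...,2]<112)&(p["depth"]>0)
    q=P[red]; 
    c,r=cv2.minEnclosingCircle(q[:,:2].astype(np.float32)); print(n,"red",len(q),np.median(q,0).round(1),c,r)
    # mixer console top
    q=P[(abs(P[...,2]-60)<4)&(abs(P[...,0]-550)<170)&(abs(P[...,1])<200)]
    print("console",len(q),cv2.minAreaRect(q[:,:2].astype(np.float32)),np.median(q[:,2]))
    q=P[(abs(P[...,2]-60)<4)&(abs(P[...,0]-465)<80)&(abs(P[...,1]+310)<80)]
    print("stopbox",len(q),cv2.minAreaRect(q[:,:2].astype(np.float32)))
    # long tube pts
    r=env.trace(p,"long_tube")[0]; m=cv2.erode(r["mask"].astype(np.uint8),np.ones((3,3)))>0
    q=P[m&(p["depth"]>0)]; v,u=np.where(m); print("tube",r["score"],len(q),q.min(0).round(),q.max(0).round(),u.mean(),v.mean())
    c=q.mean(0); print(c, np.linalg.svd(q-c,full_matrices=False)[2][0], np.linalg.svd(q-c)[1] if 0 else '')
E
```

```text
scene red 238 [ 483.9 -303.3   96.5] (605.6138916015625, -23.260467529296875) 343.9627380371094
console 3014 ((528.9297485351562, 5.095062255859375), (242.24789428710938, 299.9587707519531), 4.255577087402344) 60.96793943298678
stopbox 500 ((468.6621398925781, -317.2076721191406), (81.4814224243164, 79.60674285888672), 1.935664176940918)
tube 0.88 315 [447.  65. 126.] [524.  93. 204.] 283.7507886435331 155.18296529968455
[488.91408381  79.56973487 166.03735509] [ 0.67086146  0.04023102 -0.74049062] 
top red 142 [ 469.8 -306.2   97.9] (612.7440795898438, -24.320388793945312) 343.4664306640625
console 3956 ((526.3963012695312, 8.310211181640625), (239.3172607421875, 298.6243896484375), 4.3617472648620605) 59.96841961891107
stopbox 494 ((466.8043518066406, -314.37677001953125), (80.96196746826172, 77.21210479736328), 89.71223449707031)
tube 0.82 248 [445.  68. 119.] [529. 100. 199.] 212.78629032258064 204.93951612903226
[482.07907441  83.40454362 169.19574915] [-0.71742813 -0.07439067  0.6926492 ]
```

The pictures show:
- **Stop button:** red head on the grey box, scene (215,320) and top (555,332).
- **Tubes in pockets:** scene (440,240), (403,270) and (360,290). The one at (440,240), top (333,318), sticks out furthest, so it is the long tube, in the +y pocket.
- **Look-alikes:** the brown tube at scene (432,433) is the decoy, and the purple disc is not the dish.

I'll confirm the long tube in a crop and measure more closely.

```bash
python3 - <<'E'
from h import *
for n in ("scene","top"):
    p=cam(n); P=cloud(p)
    if n=="scene": cv2.imwrite("pics/crop.png",cv2.resize(p["img"][130:210,190:330,::-1],(800,457),interpolation=cv2.INTER_CUBIC))
    hsv=cv2.cvtColor(p["img"],cv2.COLOR_RGB2HSV)
    near=(abs(P[...,0]-468)<50)&(abs(P[...,1]+315)<50)&(p["depth"]>0)
    q=P[near&(P[...,2]>90)]
    print(n,"head",len(q),q.mean(0).round(1),cv2.minEnclosingCircle(q[:,:2].astype(np.float32)),np.percentile(q[:,2],[50,90]))
    q=P[near&(abs(P[...,2]-60)<4)]; print("box",cv2.minAreaRect(q[:,:2].astype(np.float32)))
    # tubes: project on nominal axis, yaw .075
    y=.075; ax=np.array([-.644*np.cos(y),-.644*np.sin(y),.765]); lat=np.array([-np.sin(y),np.cos(y),0]); nn=np.cross(ax,lat)
    for t in ("long_tube","short_tube_a"):
      for r in env.trace(p,t)[:3]:
        m=cv2.erode(r["mask"].astype(np.uint8),np.ones((2,2)))>0
        q=P[m&(p["depth"]>0)]; A=np.c_[q@ax,q@lat,q@nn]
        print(t,round(r["score"],2),len(q),"ax",np.percentile(A[:,0],[1,50,99]).round(1),"lat",np.percentile(A[:,1],[2,50,98]).round(1),"n",np.percentile(A[:,2],[2,50,98]).round(1))
E
```

```text
scene head 172 [ 471.1 -316.3  100.9] ((469.6523742675781, -315.971435546875), 20.30535316467285) [101.17444275 105.29781247]
box ((468.714599609375, -316.89813232421875), (81.27935028076172, 79.71348571777344), 1.6195706129074097)
long_tube 0.92 393 ax [-245.2 -194.  -147.9] lat [31.9 43.7 60.6] n [-491.4 -484.5 -470.8]
long_tube 0.4 8055 ax [-400.3 -297.3 -220.7] lat [-179.6  -49.7  104.1] n [-530.7 -505.4 -361.6]
short_tube_a 0.78 189 ax [-244.4 -216.1 -192.7] lat [-127.4 -115.9 -103.2] n [-492.  -487.2 -479.6]
short_tube_a 0.51 196 ax [-243.4 -216.  -192.8] lat [-47.8 -35.8 -22.4] n [-492.6 -487.1 -479.4]
short_tube_a 0.48 1321 ax [-344.1 -297.5 -257.9] lat [245.7 300.7 367.2] n [-454.4 -421.5 -383.5]
top head 158 [ 466.3 -313.1   99.6] ((466.96929931640625, -314.384521484375), 20.133567810058594) [ 99.90564361 103.4156166 ]
box ((466.70928955078125, -313.8455810546875), (81.14059448242188, 77.08973693847656), 89.50774383544922)
long_tube 0.8 260 ax [-246.2 -180.9 -147.1] lat [34.1 45.8 57.6] n [-487.2 -482.6 -459.1]
long_tube 0.47 7172 ax [-367.  -256.4 -217.7] lat [-174.7  -33.8  109.1] n [-525.9 -469.4 -349.5]
short_tube_a 0.76 150 ax [-241.  -198.2 -191.2] lat [-44.7 -32.4 -20.9] n [-490.1 -484.9 -463. ]
short_tube_a 0.66 234 ax [-481.4 -456.6 -427.4] lat [-116.1  -87.2  -57.2] n [-616.2 -585.  -550.8]
short_tube_a 0.53 184 ax [-248.3 -198.4 -191.8] lat [-125.1 -111.1  -98. ] n [-490.6 -483.9 -459.3]
```

View pics/crop.png

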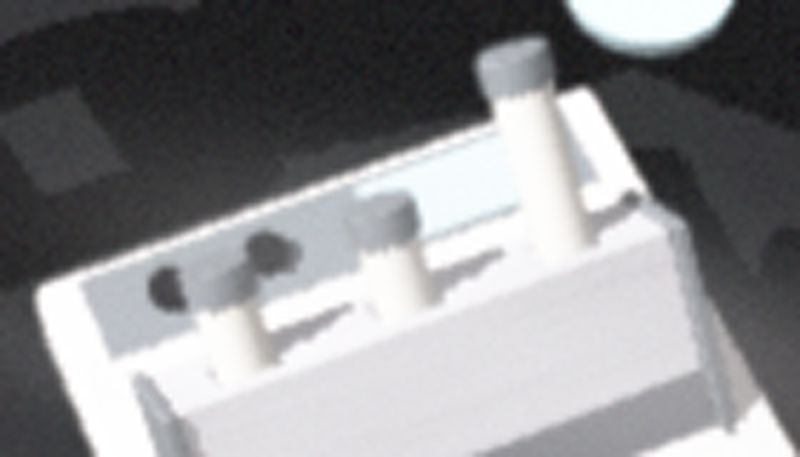

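Crop confirms it: the tube at crop (515,70)–(570,240) is clearly the longest. The other two are short. Next I'll move above the button with the fingers shut.

```bash
cat > st.py <<'E'
from h import *
import json
s=env.state(); open("log","a").write(json.dumps([list(map(float,s["joints"])),list(map(float,s["eef_pos"])),list(map(float,s["tcp_rot"]))])+"\n")
if __name__=="__main__":
    print(round(s["t"],2),np.round(s["eef_pos"],1),np.round(s["tcp_rot"],3),np.round(s["joints"],3),np.round(s["ft_force"],1),s["opening"],s["grip_force"])
E
python3 st.py; python3 -m inch '[[0,0,0,3.42,-1.757,0,1],[0,0,0,3.42,-1.757,0,1],[0,0,0,3.42,-1.757,0,1],[0,0,0,3.42,-1.757,0,1],[0,0,0,3.42,-1.757,0,1],[0,0,0,3.42,-1.757,0,1],[0,0,0,3.42,-1.757,0,1],[0,0,0,3.42,-1.757,0,1],[0,0,0,3.42,-1.757,0,1],[0,0,0,3.42,-1.757,0,1],[0,0,0,0,0,0,1],[0,0,0,0,0,0,1]]'; python3 st.py
```

```text
1.8 [ 201.2 -591.7  214.7] [3.142 0.    0.328] [-1.349  0.491  1.559 -0.     1.092 -0.106] [-0.2  0.1  0.3] 1.002623798663106 0.0
t: 3.3
eef_pos: [468.2, -315.5, 214.6]
tcp_rot: [3.141, 0.0, 0.328]
ft_force: [-0.4, -0.5, 0.6]
opening: 0.007
grip_force: 0.0
3.3 [ 468.2 -315.5  214.6] [3.141 0.    0.328] [-0.71   0.405  1.709 -0.     1.027  0.533] [-0.4 -0.5  0.6] 0.006529643992001921 0.0
```

```bash
python3 -m inch '[[0,0,0,0,0,3.5,1],[0,0,0,0,0,3.5,1],[0,0,0,0,0,3,1],[0,0,0,0,0,0.9,1],[0,0,0,0,0,0.4,1],[0,0,0,0,0,0.3,1],[0,0,0,0,0,0.3,1],[0,0,0,0,0,0,1],[0,0,0,0,0,0,1]]'; python3 st.py
```

```text
t: 4.42
eef_pos: [468.7, -315.6, 96.1]
tcp_rot: [3.14, -0.0, 0.328]
ft_force: [-1.0, -2.6, 3.8]
opening: 0.006
grip_force: 2.1
4.42 [ 468.7 -315.6   96.1] [ 3.14  -0.     0.328] [-0.709  0.554  1.827 -0.     0.759  0.534] [-1.  -2.6  3.8] 0.00564949061320519 2.065729491205275
```

```bash
python3 -m inch '[[0,0,0,0,0,0.15,1],[0,0,0,0,0,0.15,1],[0,0,0,0,0,0.1,1],[0,0,0,0,0,0,1],[0,0,0,0,0,0,1]]'; python3 st.py
```

```text
t: 5.05
eef_pos: [469.1, -315.9, 95.0]
tcp_rot: [3.138, -0.002, 0.328]
ft_force: [-8.5, 2.5, 37.3]
opening: 0.003
grip_force: 19.0
5.05 [ 469.1 -315.9   95. ] [ 3.138e+00 -2.000e-03  3.280e-01] [-7.090e-01  5.560e-01  1.829e+00 -1.000e-03  7.530e-01  5.340e-01] [-8.5  2.5 37.3] 0.0030781696865772082 19.04616880711103
```

```bash
python3 -m inch '[[0,0,0,0,0,-2,1],[0,0,0,0,0,-3,-0.5],[0,0,0,0,0,0,-0.5],[0,0,0,0,0,0,-0.5],[0,0,0,0,0,0,-0.5],[0,0,0,0,0,0,-0.5],[0,0,0,0,0,2,-0.5],[0,0,0,0,0,2,-0.5],[0,0,0,0,0,1.5,-0.5],[0,0,0,0,0,1.4,-0.5],[0,0,0,0,0,0,-0.5]]'; python3 st.py
```

```text
t: 6.42
eef_pos: [468.2, -315.0, 71.7]
tcp_rot: [-3.14, 0.001, 0.328]
ft_force: [0.7, -0.0, 0.0]
opening: 0.753
grip_force: 0.0
6.42 [ 468.2 -315.    71.7] [-3.14e+00  1.00e-03  3.28e-01] [-0.709  0.591  1.844 -0.     0.708  0.534] [ 0.7 -0.   0. ] 0.7528577454644857 0.0
```

```bash
python3 -m inch '[[0,0,0,0,0,0,1],[0,0,0,0,0,0,1],[0,0,0,0,0,0,1],[0,0,0,0,0,0,1],[0,0,0,0,0,0,1],[0,0,0,0,0,0,1]]'; python3 -m inch '[[0,0,0.125,0,0,0,1],[0,0,0.125,0,0,0,1],[0,0,0.125,0,0,0,1],[0,0,0.125,0,0,0,1],[0,0,0.125,0,0,0,1],[0,0,0.125,0,0,0,1],[0,0,0.125,0,0,0,1],[0,0,0.125,0,0,0,1],[0,0,0.125,0,0,0,1],[0,0,0.125,0,0,0,1],[0,0,0,0,0,0,1],[0,0,0,0,0,0,1]]'; python3 st.py
```

```text
t: 7.18
eef_pos: [468.8, -315.9, 72.9]
tcp_rot: [3.14, -0.001, 0.328]
ft_force: [1.1, -4.7, 1.9]
opening: 0.409
grip_force: 30.0
t: 8.68
eef_pos: [468.4, -318.4, 73.2]
tcp_rot: [3.139, -0.005, -0.921]
ft_force: [-7.4, -20.9, 0.5]
opening: 0.407
grip_force: 30.0
8.68 [ 468.4 -318.4   73.2] [ 3.139 -0.005 -0.921] [-0.712  0.589  1.842 -0.005  0.707  1.783] [ -7.4 -20.9   0.5] 0.4074410449668454 30.000127398379846
```

```bash
python3 -c "
from h import *; print(env.state()['moment'])"; python3 -m inch '[[0,0,0,0,0,0,-0.5],[0,0,0,0,0,0,-0.5],[0,0,0,0,0,0,-0.5],[0,0,0,0,0,-3,-0.5],[0,0,0,0,0,-4,-0.5],[0,0,0,0,0,-5,-0.5],[0,0,0,0,0,-5,-0.5],[0,0,0,0,0,-5,-0.5],[0,0,0,0,0,-3,-0.5],[0,0,0,0,0,0,-0.5]]'; python3 st.py; python3 - <<'E'
from h import *
p=cam("scene"); a=p["img"][185:245,110:180,::-1]
o=cv2.resize(cv2.imread("pics/scene0.png"),(512,384))[185:245,110:180]
cv2.imwrite("pics/knob.png",cv2.resize(np.hstack([o,a]),(798,342),interpolation=cv2.INTER_CUBIC))
E
```

```text
[-3.59099468  1.35422956  0.56478112]
t: 9.93
eef_pos: [468.9, -315.2, 324.6]
tcp_rot: [-3.141, -0.004, -0.922]
ft_force: [0.1, 0.2, -0.5]
opening: 0.748
grip_force: 0.0
9.93 [ 468.9 -315.2  324.6] [-3.141 -0.004 -0.922] [-0.709  0.31   1.552  0.     1.276  1.784] [ 0.1  0.2 -0.5] 0.7482472381231129 0.0
```

View pics/knob.png

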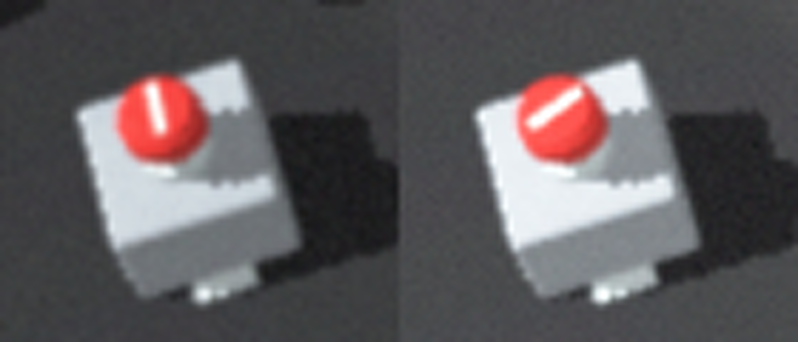

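Knob crop: the head stripe turned from about (155,108) near vertical to (555,108) well clockwise. The 0.56 N m moment at the end of the twist shows the hard stop was reached. Next, the tube.

```bash
python3 -m inch '[[0,0,-0.1246,0,0,0,-0.25],[0,0,-0.1246,0,0,0,-0.25],[0,0,-0.1246,0,0,0,-0.25],[0,0,-0.1246,0,0,0,-0.25],[0,0,-0.1246,0,0,0,-0.25],[0,0,-0.1246,0,0,0,-0.25],[0,0,-0.1246,0,0,0,-0.25],[0,0,-0.1246,0,0,0,-0.25],[0,0,0,-0.14,-3.945,0,-0.25],[0,0,0,-0.14,-3.945,0,-0.25],[0,0,0,-0.14,-3.945,0,-0.25],[0,0,0,-0.14,-3.945,0,-0.25],[0,0,0,-0.14,-3.945,0,-0.25],[0,0,0,-0.14,-3.945,0,-0.25],[0,0,0,-0.14,-3.945,0,-0.25],[0,0,0,-0.14,-3.945,0,-0.25],[0,0,0,-0.14,-3.945,0,-0.25],[0,0,0,-0.14,-3.945,0,-0.25]]'; python3 st.py; python3 -m inch '[[0,0.1,0,0,0,0,-0.25],[0,0.1,0,0,0,0,-0.25],[0,0.1,0,0,0,0,-0.25],[0,0.1,0,0,0,0,-0.25],[0,0.1,0,0,0,0,-0.25],[0,0.1,0,0,0,0,-0.25],[0,0.1,0,0,0,0,-0.25],[0,0,0,0,0,0,-0.25],[0,0,0,0,0,0,-0.25]]'; python3 st.py
```

```text
t: 12.22
eef_pos: [424.2, 78.4, 321.1]
tcp_rot: [-3.141, 0.003, 0.075]
ft_force: [1.1, -0.2, 0.1]
opening: 0.624
grip_force: 0.0
12.22 [424.2  78.4 321.1] [-3.141e+00  3.000e-03  7.500e-02] [ 0.029  0.1    1.837 -0.     1.207  1.526] [ 1.1 -0.2  0.1] 0.623891814877754 0.0
t: 13.35
eef_pos: [425.3, 77.1, 322.3]
tcp_rot: [-3.141, -0.698, 0.075]
ft_force: [-0.6, -0.1, 0.6]
opening: 0.623
grip_force: 0.0
13.35 [425.3  77.1 322.3] [-3.141 -0.698  0.075] [-0.007 -0.137  2.245  0.158  0.342  1.359] [-0.6 -0.1  0.6] 0.6226247914244681 0.0
```

```bash
cat > kin.py <<'E'
from h import *
import json
from scipy.optimize import least_squares
L=[json.loads(l) for l in open("log")]
L=[l for i,l in enumerate(L) if i not in (3,)]
lo=np.array([-3.1,-.84,.05,-1.13,.06,-2.69]);hi=np.array([3.1,2.19,2.79,4.28,2.93,2.69])
def fk(q,k):
    Y=lambda a:R.from_euler('y',a).as_matrix(); Z=lambda a:R.from_euler('z',a).as_matrix()
    A=Z(q[0]); p=A@np.array([k[0],k[2],k[1]]); A=A@Y(q[1]); p=p+A@np.array([0,0,k[3]])
    A=A@Y(q[2]); p=p+A@np.array([k[5],0,k[4]]); A=A@Z(q[3])@Y(q[4])@Z(q[5]); return p+A@np.array([0,0,k[6]]),A
f=lambda k:np.concatenate([fk(l[0],k)[0]-l[1] for l in L]+[[1e-3*(x) for x in k]])
s=least_squares(f,[0,300,0,400,400,0,250]); K=s.x
l=L[-1]; A=fk(l[0],K)[1]; T=A.T@R.from_euler('xyz',l[2]).as_matrix()
def ik(pos,M,q0):
    g=lambda q:np.concatenate([(fk(q,K)[0]-pos),200*R.from_matrix((fk(q,K)[1]@T).T@M).as_rotvec()])
    r=least_squares(g,np.clip(q0,lo+.001,hi-.001),bounds=(lo,hi)); return r.x,r.cost
if __name__=="__main__":
    print(K.round(1),abs(f(K)[:-7]).max(),T.round(3))
    y=.075;lat=np.array([-np.sin(y),np.cos(y),0])
    ax=np.array([-.644*np.cos(y),-.644*np.sin(y),.765]);nn=np.cross(ax,lat)
    for th in (.7,.6,.5):
        M=(R.from_euler('z',y)*R.from_euler('xyz',[np.pi,-th,0])).as_matrix(); q=L[-1][0]
        for a,dx in ((-107,0),(-140,0),(-176,0),(-140,0),(-100,0)):
            q,c=ik(ax*a+lat*45+nn*(-472),M,q); print(th,a,q.round(3),round(c,3))
E
python3 kin.py
```

```text
[  0.  196.7  65.9 586.8 411.   43.1 271.9] 0.0018628726583642674 [[ 0. -1.  0.]
 [ 1.  0.  0.]
 [-0.  0.  1.]]
0.7 -107 [-0.008  0.059  2.429  2.265  0.069 -0.759] 0.0
0.7 -140 [-1.000e-03  1.560e-01  2.428e+00  2.806e+00  1.490e-01 -1.297e+00] 0.0
0.7 -176 [ 0.005  0.258  2.419  2.949  0.239 -1.437] 0.0
0.7 -140 [-1.000e-03  1.560e-01  2.428e+00  2.806e+00  1.490e-01 -1.297e+00] 0.0
0.7 -100 [-0.01   0.038  2.428  1.968  0.06  -0.463] 0.009
0.6 -107 [-1.000e-03  5.400e-02  2.362e+00  3.280e-01  1.340e-01  1.183e+00] 0.0
0.6 -140 [2.00e-03 1.43e-01 2.36e+00 7.99e-01 6.00e-02 7.13e-01] 0.192
0.6 -176 [ 0.01   0.24   2.352  2.5    0.062 -0.984] 0.0
0.6 -140 [2.00e-03 1.43e-01 2.36e+00 7.99e-01 6.00e-02 7.13e-01] 0.192
0.6 -100 [-2.000e-03  3.500e-02  2.361e+00  2.910e-01  1.530e-01  1.219e+00] 0.0
0.5 -107 [0.005 0.062 2.296 0.119 0.286 1.395] 0.0
0.5 -140 [0.01  0.145 2.295 0.155 0.204 1.361] 0.0
0.5 -176 [0.014 0.235 2.286 0.237 0.125 1.282] 0.0
0.5 -140 [0.01  0.145 2.295 0.155 0.204 1.361] 0.0
0.5 -100 [0.004 0.044 2.296 0.114 0.304 1.399] 0.0
```

```bash
python3 - <<'E'
from kin import *
y=.075;lat=np.array([-np.sin(y),np.cos(y),0]); th=.35
ax=np.array([-.644*np.cos(y),-.644*np.sin(y),.765]);nn=np.cross(ax,lat)
MM=lambda th:(R.from_euler('z',y)*R.from_euler('xyz',[np.pi,-th,0])).as_matrix()
M=MM(th); G=ax*-157.5+lat*45-nn*471; g=G+19*M[:,2]; pre=g-60*M[:,2]
c=np.array([425.3,77.1,322.3]); print("G",G,"grasp",g,"pre",pre)
print("to pre, tool cm",(M.T@(pre-c)/10).round(2),"ax in tool",(M.T@ax).round(3))
q=L[-1][0]
for n,p,t in (("c",c,th),("pre",pre,th),("g",g,th),("out40",g+40*ax,th),("out80",g+80*ax,th),("up",g+80*ax+[0,0,80],th),("fin",g+80*ax+[0,0,80],-.35),("fin2",g+80*ax+[0,0,130],-.35)):
    q,e=ik(p,MM(t),q); print(n,p.round(),q.round(2),round(e,4))
E
```

```text
G [457.07511399  79.4719145  182.8365    ] grasp [463.57185732  79.96008591 164.98841846] pre [443.05582576  78.41849197 221.35078123]
to pre, tool cm [-1.79  0.   10.09] ax in tool [-0.343  0.    -0.939]
c [425.  77. 322.] [ 0.01 -0.04  2.03  0.03  0.81  1.49] 0.0
pre [443.  78. 221.] [0.02 0.12 2.17 0.04 0.5  1.48] 0.0
g [464.  80. 165.] [0.02 0.25 2.21 0.06 0.34 1.46] 0.0
out40 [438.  78. 196.] [0.01 0.16 2.22 0.05 0.42 1.47] 0.0
out80 [412.  76. 226.] [0.01 0.06 2.22 0.05 0.51 1.47] 0.0
up [412.  76. 306.] [ 0.01 -0.05  2.08  0.03  0.76  1.49] 0.0
fin [412.  76. 306.] [ 0.03  0.25  1.73 -0.01  1.51  1.53] 0.0
fin2 [412.  76. 356.] [ 0.03  0.22  1.64 -0.01  1.63  1.53] 0.0
```

```bash
python3 -m inch '[[0,-0.07,0,0,0,0,-0.25],[0,-0.07,0,0,0,0,-0.25],[0,-0.07,0,0,0,0,-0.25],[0,-0.07,0,0,0,0,-0.25],[0,-0.07,0,0,0,0,-0.25],[0,0,0,-0.45,0,2.52,-0.25],[0,0,0,-0.45,0,2.52,-0.25],[0,0,0,-0.45,0,2.52,-0.25],[0,0,0,-0.45,0,2.52,-0.25],[0,0,0,0,0,0,-0.25],[0,0,0,0,0,0,-0.25]]'; python3 st.py
python3 - <<'E'
from h import *
p=cam("scene"); P=cloud(p)
cv2.imwrite("pics/pre.png",cv2.resize(p["img"][90:230,180:350,::-1],(728,600),interpolation=cv2.INTER_CUBIC))
E
```

```text
t: 14.72
eef_pos: [443.2, 78.4, 222.4]
tcp_rot: [3.141, -0.35, 0.075]
ft_force: [-0.0, 0.8, -0.3]
opening: 0.625
grip_force: 0.0
14.72 [443.2  78.4 222.4] [ 3.141 -0.35   0.075] [0.016 0.118 2.167 0.041 0.508 1.48 ] [-0.   0.8 -0.3] 0.6249348552511745 0.0
```

View pics/pre.png

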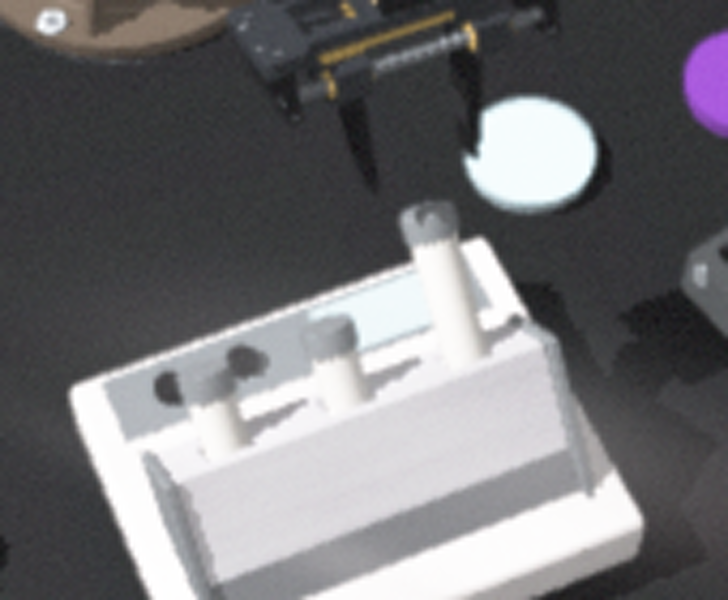

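The open fingers at (375,185) and (475,150) straddle the cap at (430,220), clear of the neighbouring tubes. I'll go down and grip.

```bash
python3 -m inch '[[0,0,0,0,0,1.5,-0.25],[0,0,0,0,0,1.5,-0.25],[0,0,0,0,0,1.5,-0.25],[0,0,0,0,0,1.6,-0.25],[0,0,0,0,0,0,-0.25],[0,0,0,0,0,0,-0.25]]'; python3 -m inch '[[0,0,0,0,0,0,1],[0,0,0,0,0,0,1],[0,0,0,0,0,0,1],[0,0,0,0,0,0,1],[0,0,0,0,0,0,1]]'; python3 st.py
```

```text
t: 15.52
eef_pos: [463.8, 80.0, 165.3]
tcp_rot: [3.141, -0.351, 0.075]
ft_force: [-0.5, 0.9, 0.6]
opening: 0.622
grip_force: 0.0
t: 16.15
eef_pos: [463.5, 80.0, 164.5]
tcp_rot: [3.142, -0.35, 0.075]
ft_force: [-2.6, -0.1, 3.6]
opening: 0.354
grip_force: 30.0
16.15 [463.5  80.  164.5] [ 3.142 -0.35   0.075] [0.019 0.25  2.206 0.057 0.337 1.465] [-2.6 -0.1  3.6] 0.35438142108094695 30.00066876411438
```

Opening is 34 mm, so the fingers are on the cap. I'll draw the tube out along its axis.

```bash
python3 -m inch '[[0,0,0,-0.343,0,-0.939,1],[0,0,0,-0.343,0,-0.939,1],[0,0,0,-0.343,0,-0.939,1],[0,0,0,-0.343,0,-0.939,1],[0,0,0,-0.343,0,-0.939,1],[0,0,0,-0.343,0,-0.939,1],[0,0,0,-0.343,0,-0.939,1],[0,0,0,-0.343,0,-0.939,1],[0,0,0,0,0,0,1]]'; python3 st.py
python3 - <<'E'
from h import *
p=cam("scene")
cv2.imwrite("pics/out.png",cv2.resize(p["img"][90:230,180:350,::-1],(728,600),interpolation=cv2.INTER_CUBIC))
E
```

```text
t: 17.27
eef_pos: [412.0, 76.1, 226.2]
tcp_rot: [3.141, -0.351, 0.075]
ft_force: [0.6, 1.1, -1.0]
opening: 0.351
grip_force: 30.0
17.27 [412.   76.1 226.2] [ 3.141 -0.351  0.075] [0.01  0.062 2.22  0.045 0.51  1.471] [ 0.6  1.1 -1. ] 0.35070522099287615 29.999859631061554
```

View pics/out.png

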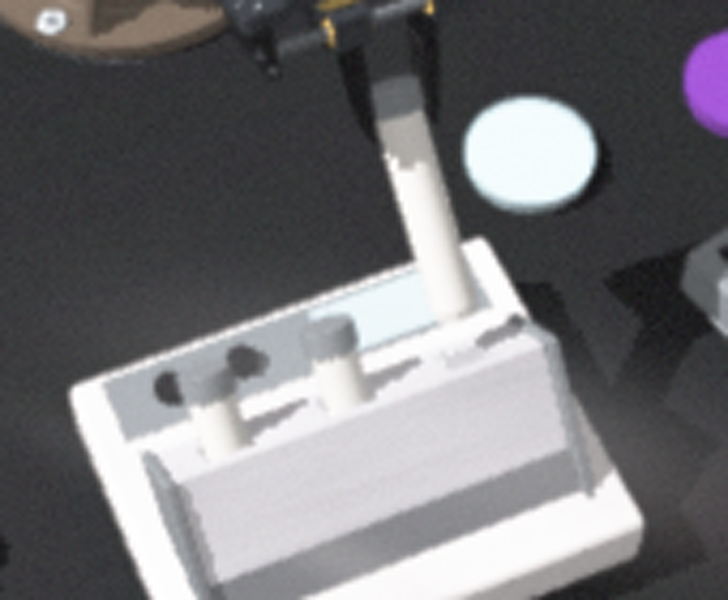

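The tube is out: cap in the fingers at (400,95), foot at (455,310), neighbours undisturbed. I'll raise it, then turn it upright.

```bash
python3 -m inch '[[0,0,0,0.48,0,-1.315,1],[0,0,0,0.48,0,-1.315,1],[0,0,0,0.48,0,-1.315,1],[0,0,0,0.48,0,-1.315,1],[0,0,0,0.48,0,-1.315,1],[0,0,0,0.48,0,-1.315,1],[0,0,0,0.48,0,-1.315,1],[0,0,0,0.48,0,-1.315,1],[0,-0.07,0,0,0,0,1],[0,-0.07,0,0,0,0,1],[0,-0.07,0,0,0,0,1],[0,-0.07,0,0,0,0,1],[0,-0.07,0,0,0,0,1],[0,-0.07,0,0,0,0,1],[0,-0.07,0,0,0,0,1],[0,-0.07,0,0,0,0,1],[0,-0.07,0,0,0,0,1],[0,-0.07,0,0,0,0,1]]'; python3 -m inch '[[0,0,0,0,0,0,1],[0,0,0,0,0,0,1],[0,0,0,0,0,0,1],[0,0,0,0,0,0,1]]'; python3 st.py
python3 - <<'E'
from h import *
for n in ("scene","top"):
    p=cam(n); P=cloud(p); hsv=cv2.cvtColor(p["img"],cv2.COLOR_RGB2HSV)
    q=P[(p["depth"]>0)&(hsv[...,1]<40)&(hsv[...,2]>110)&(P[...,2]>170)&(P[...,2]<312)&(abs(P[...,0]-405)<60)&(abs(P[...,1]-77)<50)]
    print(n,len(q))
    if len(q)>20:
        for a in range(180,310,20):
            b=q[(q[:,2]>=a)&(q[:,2]<a+20)]
            if len(b): print(a,len(b),b.mean(0).round(1))
        print(q.min(0),q.max(0))
    for t in ("short_tube_a","dish","stop"): print(t,[(round(r["score"],2),np.round(w(p,r["centre"])).tolist()) for r in env.find_in(p,t)[:4]])
    if n=="scene": cv2.imwrite("pics/fin.png",cv2.resize(p["img"][:,:,::-1],(800,600)))
E
```

```text
t: 19.58
eef_pos: [412.5, 76.1, 337.1]
tcp_rot: [3.142, 0.353, 0.075]
ft_force: [1.2, 0.2, -1.3]
opening: 0.35
grip_force: 30.0
t: 20.08
eef_pos: [412.0, 76.1, 337.8]
tcp_rot: [3.141, 0.349, 0.075]
ft_force: [0.5, -0.6, -0.7]
opening: 0.353
grip_force: 30.0
20.07 [412.   76.1 337.8] [3.141 0.349 0.075] [ 0.034  0.228  1.675 -0.014  1.587  1.532] [ 0.5 -0.6 -0.7] 0.3528937130700773 29.999743402004242
scene 276
200 6 [431.5  70.9 216.7]
220 50 [434.2  74.3 231.2]
240 55 [433.6  73.6 250.2]
260 58 [432.8  73.7 270.1]
280 65 [431.   72.9 290.2]
300 42 [430.4  72.5 306.3]
[417.72143719  62.28904735 212.97638886] [439.83232553  88.14050486 311.73178581]
short_tube_a [(0.67, [508.0, 1.0, 149.0]), (0.62, [521.0, -77.0, 147.0]), (0.57, [750.0, -37.0, 25.0])]
dish [(0.91, [309.0, 216.0, 15.0]), (0.91, [309.0, 387.0, 14.0])]
stop [(0.68, [484.0, -314.0, 61.0])]
top 0
short_tube_a [(0.7, [744.0, -28.0, 29.0]), (0.54, [504.0, -70.0, 153.0])]
dish [(0.77, [304.0, 391.0, 12.0])]
stop [(0.77, [464.0, -305.0, 63.0])]
```

View pics/fin.png

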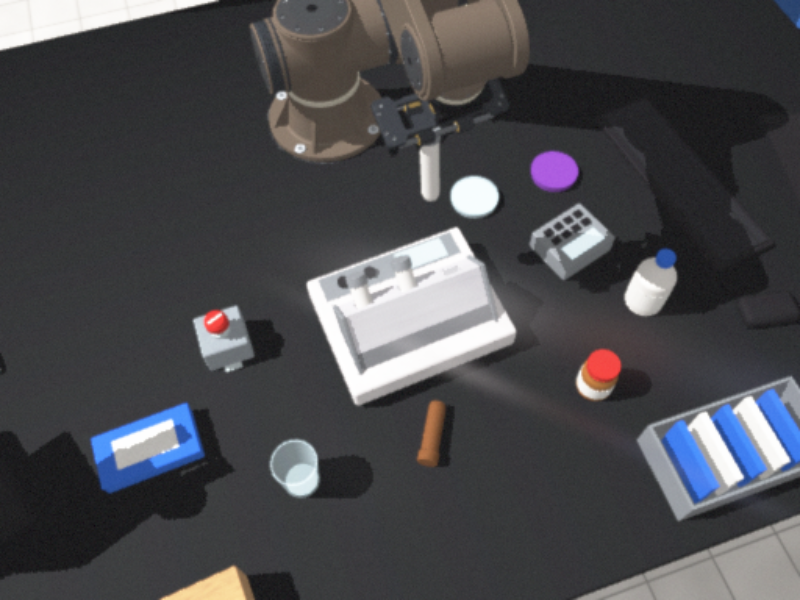

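The tube is upright, leaning about 0.05 rad, with its foot at (430,198) about 21 cm above the bench. Everything else is in place, so I'm handing it in.

```bash
python3 -c "
from h import *; print(env.job_done())"
```

```text
the job is handed in; nothing more can be done
None
```

I pressed the stop button fully down, let it spring up and twisted it to its stop, then handed the job in at about 20 s with the long tube held upright by its cap (about 0.05 rad off vertical), its foot about 21 cm above the bench and the other things unmoved; the hand-in returned no verdict.

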